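# Slide the stray tin and the stray candle into their bins

### The job

Tidy the worktop: slide the stray upright food tin into the open-fronted bin where the flat fish tin lies, and the stray tea light into the other bin, where the tea light and the matchbox lie. Push both along the worktop without lifting them and leave them standing upright, wholly inside past the bin's open front, with what was already in the bins still in there. Leave the egg timer, salt shaker and onion where they are.

Things in the scene. Friction and masses are not known exactly. Their poses are not given: they have to be found in the camera images.
- tin: the stray food tin: upright round can, 76 mm diameter, 58 mm tall, about 0.26 kg, free to slide on the worktop in front of the bins; origin at the centre of its underside, z up the tin
- candle: the stray tea light: low round metal cup with wax, 38 mm diameter, 15 mm tall, about 0.03 kg, on the worktop nearer the robot than the tin; origin at the centre of its underside, z up
- bin_tins: fixed 3-sided wooden bin; the twin bins may swap places. Inside 120 mm deep (x), 200 wide (y); walls 8 mm thick, 50 mm high, front half of sides 32. Origin: centre of the inside at worktop height; open mouth without sill at x=-0.06, back wall at x=+0.06, sides at y=-0.1, +0.1. +x points in, away from the robot. Holds the flat fish tin; free from y=-0.03 to 0.1
- bin_candles: fixed 3-sided wooden bin; the twin bins may swap places. Inside 120 mm deep (x), 200 wide (y); walls 8 mm thick, 50 mm high, front half of sides 32. Origin: centre of the inside at worktop height; open mouth without sill at x=-0.06, back wall at x=+0.06, sides at y=-0.1, +0.1. +x points in, away from the robot. Holds a tea light and matchbox; free from y=-0.03 to 0.1
- sardine_tin: flat oblong fish tin, 63 x 105 x 24 mm (x, y, z), lying in the tins' bin, its long side along the bin's depth; loose; origin at the centre of its underside
- old_candle: tea light, 38 mm diameter, 15 mm tall, already in the candles' bin; loose; origin at the centre of its underside
- match_box: matchbox, 37 x 56 x 16 mm, already in the candles' bin behind the tea light; loose; origin at the centre of its underside
- timer: bystander: round egg timer with a ridge on top, 63 mm diameter, 60 mm tall, loose, on the right; origin at the centre of its underside
- salt: bystander: salt shaker, 44 mm diameter, 90 mm tall, loose, on the left; origin at the centre of its underside
- onion: bystander: onion, 83 mm diameter, 94 mm tall, loose, on the left; origin at the centre of its underside
There are look-alikes about, which are no part of the job. Leave any black or turquoise look-alike of the candle alone.

How it is judged:
By the outcome, as a careful person would: the job done as asked, in the order asked, and still so for the second after the job is handed in, with the robot touching nothing.
It also fails if it takes over 70 s, if anything falls off the work surface, if the arm or the gripper's body presses on something with over 40 N, if the wrist force passes 120 N, or if a joint passes its speed limit or range.

### The arm

A 6-joint arm with a two-finger parallel gripper is mounted at the origin on the work surface; the furniture and walls round the work are solid. World frame = base frame: x ahead of the robot, y to its left, z up, the work surface at z = 0. Lengths are in mm, angles in rad, forces in N, time in s.
With the tool pointing down it reaches from about 350 to 875 mm from the base axis. Payload 4.2 kg.
Tool frame: the origin (TCP) lies between the finger pads; the fingertips stand 25 mm ahead of it and the grasp point (between the pads) lies 6 mm ahead of it; z points along the fingers, y is the line along which they close (so a half turn about z gives the same grasp; the last joint's range is limited). The gripper opens to 85 mm and grips with 20 to 120 N. Pads are 22 mm wide; open, the fingers measure 114 mm over their backs; the gripper's body (76 mm by 85 mm) begins 54 mm behind the grasp point. The pads swing forward as they close: fully open they stand 13 mm farther back than shut.
Start: joints at [1.541, 0.385, 0.008, 0, -1.194, -0.259], TCP at [177.969, 599.104, 226.212] pointing down, gripper open.
Joint ranges: [-3.14, 3.14], [-1.21, 2.06], [-1.07, 1.41], [-3.16, 2.05], [-2.99, -0.16], [-3.1, 3.1]. Speed limits (rad/s): [2.79, 2.79, 3.14, 3.14, 3.14, 3.14].

### API

Orientations are given as a unit quaternion [x, y, z, w].
In Python, from bench import arm gives the robot as it stands.
- The arm moves only by the shell command python3 -m pendant 'ROWS'. ROWS is JSON, a list of rows, each a list of 7 numbers: the shift along the tool's x, y, z in m, then the turn, a rotation vector about the tool's x, y, z in degrees, then the finger opening in m, from 0 to 0.0854. In form: [[x, y, z, wx, wy, wz, fingers], ...]. A call has 1 to 12 rows; each row shifts and turns the commanded pose from where the row before left it, along the tool's axes as they then stand; what a row does not reach is not made up. A row lasts 1/10 s, in which the tool goes at most 50 mm and 8.59 degrees, less where a joint would pass 70% of its speed; a pose out of reach is approached as far as the arm can. A call is refused whole if a number of a shift passes 0.05 or a number of a turn 8.59, either way. A call with a gripper value outside its range is refused whole. The fingers move at their own pace and stop on an object; the grip force is fixed at half the most. Time passes only in rows, so rows that do not move let the fingers close. It gives the time, the measured TCP pose, the force, the opening and the grip force at its end, in the units of the state.
- arm.read_state(): the state, without advancing time (a new reading comes with each control period).
- arm.get_image(name): name is "scene" or "top" or "wrist"; returns a dict with "image" (480x640x3 uint8, red, green, blue), "fx", "fy", "cx", "cy" (pixels), "k1" (the pictures are not rectified: a ray, as slopes to the right and down, at radius r is drawn at 1 + k1 r^2 times it, then the intrinsics apply), "xyz" and "rotation" of the camera in the world. Camera axes: x right, y down, z forward; pixel columns grow to the right and rows downward; lengths in mm; the calibration is good to about 2 mm. A picture is of the moment at which its call begins. There is no depth.
- arm.job_done(): hands the job in; it is judged then, once.
The state is a dict: "clock": time; "joints": joint angles; "joint_vel": joint speeds; "joint_efforts": joint torques, N m; "position": TCP position; "ee_rot": TCP orientation; "contact_force": force on the tool from outside, world axes, zero at the start; "wrist_torque": the same for the moment, N m; "gripper_width": finger opening in mm; "grasp_force": force on a finger pad.
Only numpy, scipy, OpenCV 4.12 (cv2) and the standard library are available. Lean on these libraries where they do the work, as an engineer would, in place of code of your own. Each camera call takes 0.05 s, during which the arm holds its last target. There are 200 camera calls.

## Working session

There is one attempt and no reset: what is moved stays moved. The work goes in short steps, Python scripts to look and compute and a shell command to move; the robot and the scene stay as the last step left them, time stands still between calls to the robot, and variables do not carry over. Pictures are saved under pics/ and viewed, at most 10 in all, crops included, and the job is handed in when it is done.

```bash
ls; mkdir -p pics
python3 - <<'E'
from bench import arm
import cv2,numpy as np
for n in ("scene","top"):
    d=arm.get_image(n); cv2.imwrite(f"pics/{n}0.png",d["image"][:,:,::-1])
    print(n,{k:(np.round(v,4).tolist() if not np.isscalar(v) else v) for k,v in d.items() if k!="image"})
    np.savez(f"{n}0.npz",**d)
print(arm.read_state())
E
```

```text
pics
scene {'fx': 439.6859523149648, 'fy': 439.6859523149648, 'cx': 326.29965058395754, 'cy': 239.49628041491496, 'k1': -0.04945625704608411, 'xyz': [-259.2879, 506.8274, 484.6519], 'rotation': [-0.4497, 0.729, -0.4334, 0.2801]}
top {'fx': 486.8172343953128, 'fy': 486.8172343953128, 'cx': 316.77216129854247, 'cy': 242.8034885900644, 'k1': -0.006511629017669313, 'xyz': [425.3742, 130.3763, 910.0287], 'rotation': [0.7101, -0.701, 0.0451, -0.0476]}
{'clock': 0.1, 'joints': array([ 1.54060173e+00,  3.85457914e-01,  6.76470055e-03, -4.61906017e-04,
       -1.19398143e+00, -2.58612814e-01]), 'joint_vel': array([ 0.00163988, -0.00338617,  0.00289321,  0.00162431, -0.00028475,
        0.00138223]), 'joint_efforts': array([-6.89581179e-05, -3.93318522e+01,  1.88930601e+01,  4.19800624e+00,
       -2.60286361e-03,  6.20741474e-06]), 'position': array([177.82321471, 598.61628102, 225.24097253]), 'ee_rot': array([ 9.89579169e-01, -1.43986594e-01, -1.06243567e-04,  9.57506038e-04]), 'contact_force': array([-0.60383323, -0.66328062,  0.33825729]), 'wrist_torque': array([ 0.00325126, -0.05354958,  0.00937661]), 'grasp_force': 0.0, 'gripper_width': 85.37037665218415}
```

View pics/top0.png

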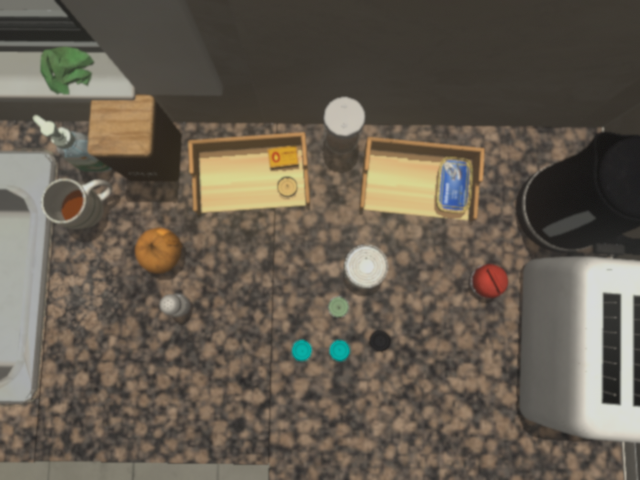

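View pics/scene0.png

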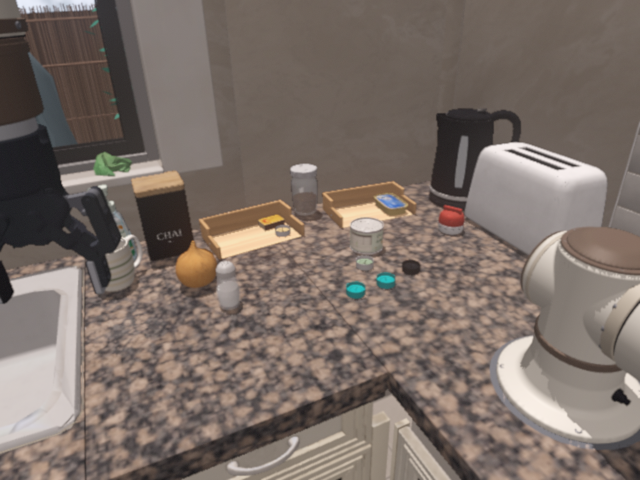

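The top view shows the bins at (248,173) with the matchbox and tea light, and at (423,180) with the blue fish tin. The tin is at (365,267), and the onion (158,250), salt shaker (174,305) and timer (490,281) are also visible.
Tea-light candidates are pale green (339,307), turquoise (302,350) and (340,350), and black (380,341). Pale green fits: black and turquoise are excluded, and it is the one beside the tin. I'll confirm that in a crop while measuring.

```bash
cat > h.py <<'E'
import numpy as np,cv2
from scipy.spatial.transform import Rotation as R
def rotm(d):
    r=np.asarray(d["rotation"]); return R.from_quat(r).as_matrix() if r.size==4 else r
def ray(d,p):
    q=np.array([(p[0]-d["cx"])/d["fx"],(p[1]-d["cy"])/d["fy"]]); s=q.copy()
    for _ in range(20): s=q/(1+d["k1"]*(s@s))
    v=rotm(d)@np.array([s[0],s[1],1.]); return np.asarray(d["xyz"],float),v/np.linalg.norm(v)
def plane(d,p,z):
    o,v=ray(d,p); return o+v*(z-o[2])/v[2]
def proj(d,X):
    c=rotm(d).T@(np.asarray(X,float)-d["xyz"]); s=c[:2]/c[2]; s=s*(1+d["k1"]*(s@s))
    return np.array([d["fx"]*s[0]+d["cx"],d["fy"]*s[1]+d["cy"]])
def tri(d1,p1,d2,p2):
    o1,v1=ray(d1,p1);o2,v2=ray(d2,p2)
    t=np.linalg.lstsq(np.c_[v1,-v2],o2-o1,rcond=None)[0]
    a,b=o1+t[0]*v1,o2+t[1]*v2; return (a+b)/2,np.linalg.norm(a-b)
def load(n):
    f=np.load(n); return {k:(f[k] if f[k].ndim else float(f[k])) for k in f}
def blob(im,lo,hi,box):
    x0,y0,x1,y1=box; h=cv2.cvtColor(im,cv2.COLOR_RGB2HSV)[y0:y1,x0:x1]
    m=cv2.inRange(h,np.array(lo),np.array(hi)); m=cv2.morphologyEx(m,cv2.MORPH_CLOSE,np.ones((3,3)))
    c=max(cv2.findContours(m,0,1)[0],key=cv2.contourArea); (e,ax,_)=cv2.fitEllipse(c) if len(c)>4 else cv2.minAreaRect(c)
    x,y,w,hh=cv2.boundingRect(c); return np.array(e)+[x0,y0],ax,(x+x0,y+y0,w,hh)
E
python3 - <<'E'
from h import *
t=load("top0.npz");s=load("scene0.npz")
print(rotm(t).round(3).tolist())
ti,si=t["image"],s["image"]
for nm,lo,hi,bt,bs in [("candle",(40,30,60),(85,255,255),(325,295,355,322),(350,252,382,275)),
  ("turqL",(80,150,60),(100,255,255),(285,335,320,368),(340,278,370,302)),
  ("turqR",(80,150,60),(100,255,255),(322,335,358,368),(372,270,402,292)),
  ("tin",(0,0,150),(180,60,255),(335,235,395,300),(340,212,392,262))]:
    a=blob(ti,lo,hi,bt);b=blob(si,lo,hi,bs); X,e=tri(t,a[0],s,b[0])
    print(nm,np.round(a[0],1),np.round(a[1],1),a[2],np.round(b[0],1),b[2],"tri",X.round(1),"gap",e.round(1))
up=lambda im,b,k:cv2.resize(im[b[1]:b[3],b[0]:b[2]],None,fx=k,fy=k,interpolation=cv2.INTER_CUBIC)
A=up(ti,(180,120,500,370),2.5)
B=up(si,(310,175,430,305),2)
cv2.imwrite("pics/c1.png",A[:600,:800,::-1])
B=up(si,(190,165,440,310),3.2);cv2.imwrite("pics/c2.png",B[:600,:800,::-1])
E
```

```text
[[0.013, -0.991, 0.131], [-1.0, -0.013, 0.004], [-0.003, -0.131, -0.991]]
candle [338.2 306.7] [18.2 19.4] (329, 297, 19, 20) [364.6 261. ] (357, 259, 15, 5) tri [426.1  93.   10.2] gap 1.3
turqL [301.2 350.1] [18.4 20.4] (292, 340, 20, 21) [355.2 289.8] (347, 283, 18, 15) tri [347.  159.8   6.3] gap 0.7
turqR [339.3 350.1] [19.  20.1] (330, 340, 20, 21) [385.4 278.8] (377, 275, 17, 9) tri [348.3  90.8   9.6] gap 0.4
tin [366.1 265.7] [40.4 41.6] (345, 245, 43, 42) [368.8 224.8] (350, 217, 42, 16) tri [497.3  44.1  53.1] gap 5.7
```

View pics/c1.png

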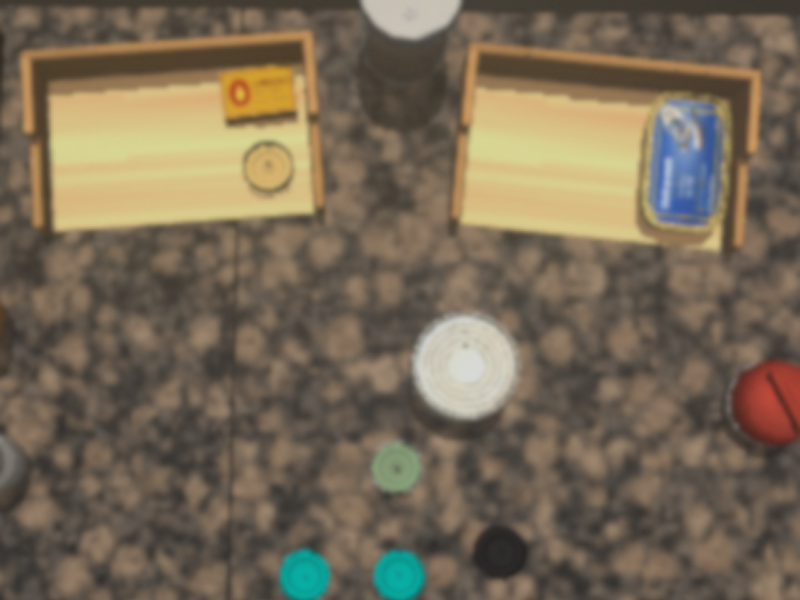

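View pics/c2.png

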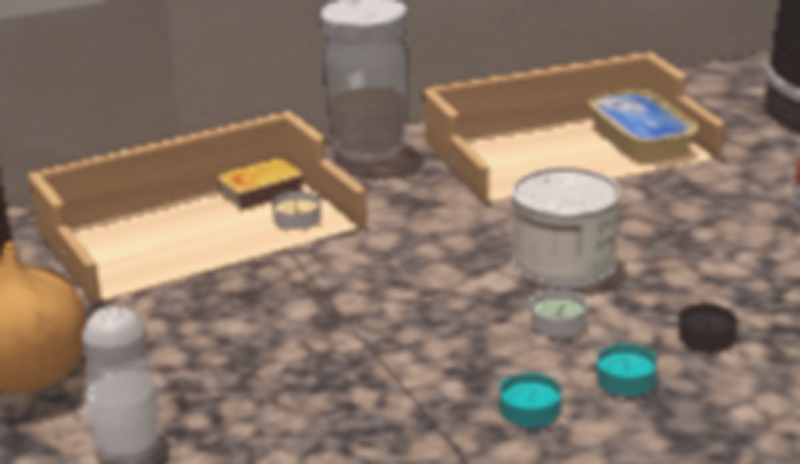

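The crop confirms it: the pale-green tea light, in the same metal cup as the old candle, is at top (338,307) / scene (364,262). The fish tin's bin is the right one, free on its left; the candles' bin is the left one, also free on its left. Next, the bin poses from the corner pixels read off the crops.

Run:
```python
from h import *
from bench import arm
t=load("top0.npz");s=load("scene0.npz")
T=lambda x,y:np.array([x/2.5+180-.3,y/2.5+120-.3]); S=lambda x,y:np.array([x/3.2+190-.3,y/3.2+165-.3])
print("heights: tin top",tri(t,(366.1,265.7),s,S(567,193)),"back rim L",tri(t,T(22,50),s,S(33,177)),"R",tri(t,T(470,43),s,S(427,95)), "front floor L",tri(t,T(47,233),s,S(100,300)))
P=lambda p,z:plane(t,p,z)[:2]
for nm,bl,br,fl,fr in [("candles",(22,50),(315,33),(38,230),(322,212)),("tins",(470,43),(760,70),(452,222),(738,248))]:
    BL,BR=P(T(*bl),50),P(T(*br),50);FL,FR=P(T(*fl),32),P(T(*fr),32)
    ux=((BL+BR)-(FL+FR));ux/=np.linalg.norm(ux); uy=BL-BR
    w=[np.linalg.norm(BL-BR),np.linalg.norm(FL-FR)];dp=np.linalg.norm((BL+BR-FL-FR)/2)
    yaw=np.degrees([np.arctan2(ux[1],ux[0]),np.arctan2(-uy[0],uy[1])])
    mid=(BL+BR+FL+FR)/4
    print(nm,BL.round(),BR.round(),FL.round(),FR.round(),"w",np.round(w,1),"depth(128)",dp.round(1),"yaw",yaw.round(1),"centre",(mid-4*ux).round(1))
for nm,p,z in [("tin",(366.1,265.7),58),("candle",(338.2,306.7),15),("black",(380,341),15),("fish",T(685,162),24),("old",T(268,167),15),("match",T(258,93),16),("jar base",T(400,95),0),("timer",(490,281),60),("salt",(174,304),90),("onion",(158,248),60)]:
    print(nm,plane(t,p,z).round(1))
M=R.from_quat(arm.read_state()["ee_rot"]).as_matrix();print(M.round(3))
```

```text
heights: tin top (array([498.36161276,  45.89028113,  52.64730623]), np.float64(1.5867425696938013)) back rim L (array([728.25305004, 372.03343163,  43.05345684]), np.float64(4.210931536581852)) R (array([738.64763468,  40.55076168,  39.84402899]), np.float64(3.9575325354956155)) front floor L (array([ 5.99294907e+02,  3.58642415e+02, -2.94386362e-01]), np.float64(3.3833380820259427))
candles [727. 372.] [742. 157.] [596. 359.] [612. 150.] w [215.5 209.1] depth(128) 130.9 yaw [4.4 4.1] centre [665.2 259.4]
tins [736.  43.] [ 718. -169.] [606.  55.] [ 589. -155.] w [212.9 210.1] depth(128) 130.3 yaw [-5.7 -4.8] centre [658.2 -55.9]
tin [498.3  47.1  58. ]
candle [426.4  93.7  15. ]
black [365.9  17.8  15. ]
fish [ 655.1 -119.6   24. ]
old [649.6 192.   15. ]
match [706.8 200.8  16. ]
jar base [711.6  92.3   0. ]
timer [ 474.1 -168.6   60. ]
salt [427.1 371.6  90. ]
onion [524.6 413.7  60. ]
[[ 0.959 -0.285 -0.   ]
 [-0.285 -0.959 -0.002]
 [ 0.     0.002 -1.   ]]
```

```bash
python3 -m pendant '[[0.03,0.031,0,0,0,0,0.06],[0.03,0.031,0,0,0,0,0.06],[0.03,0.031,0,0,0,0,0.06],[0.03,0.031,0,0,0,0,0.06],[0.03,0.031,0,0,0,0,0.06],[0.03,0.031,0,0,0,0,0.06],[0.03,0.031,0,0,0,0,0.06],[0.03,0.031,0,0,0,0,0.06],[0.03,0.031,0,0,0,0,0.06],[0.03,0.031,0,0,0,0,0.06],[0.03,0.031,0,0,0,0,0.06],[0.03,0.031,0,0,0,0,0.06]]'
cat > st.py <<'E'
import sys;from h import *
from bench import arm
s=arm.read_state();M=R.from_quat(s["ee_rot"]).as_matrix();p=s["position"]
print("clock",round(s["clock"],2),"pos",p.round(1),"tx yaw",np.degrees(np.arctan2(M[1,0],M[0,0])).round(2),"tz",M[:,2].round(3),"F",s["contact_force"].round(1),"w",round(s["gripper_width"],1),"j",s["joints"].round(2))
if len(sys.argv)>3: print("tool shift",(M.T@(np.array(list(map(float,sys.argv[1:4])))-p)).round(1))
E
python3 st.py 462 65 150
```

```text
clock: 1.3
position: [417.3, 138.2, 226.2]
ee_rot: [0.99, -0.144, -0.0, -0.0]
contact_force: [1.1, 1.0, -0.0]
gripper_width: 60.2
grasp_force: 0.0
clock 1.3 pos [417.3 138.2 226.2] tx yaw -16.53 tz [-0.  0. -1.] F [ 1.1  1.  -0. ] w 60.2 j [ 0.69  0.06 -0.42 -0.   -1.09  0.59]
tool shift [63.7 57.5 76.2]
```

```bash
python3 -m pendant '[[0.032,0.029,0.03,0,0,0,0.06],[0.032,0.029,0.03,0,0,0,0.06],[0,0,0.02,0,0,4.7,0.06],[0,0,0.015,0,0,4.7,0.06],[0,0,0,0,0,0,0.06]]'; python3 st.py 462 65 130
python3 - <<'E'
from h import *
from bench import arm
d=arm.get_image("wrist");cv2.imwrite("pics/w1.png",d["image"][:,:,::-1]);np.savez("w1.npz",**d)
print(d["xyz"],rotm(d)[:,2]);print(proj(d,(498.3,47.1,58)),proj(d,(426.4,93.7,15)))
E
```

```text
clock: 1.8
position: [458.0, 68.5, 131.8]
ee_rot: [0.974, -0.225, -0.002, 0.002]
contact_force: [0.2, 0.1, 0.0]
gripper_width: 60.1
grasp_force: 0.0
clock 1.8 pos [458.   68.5 131.8] tx yaw -26.04 tz [-0.006 -0.002 -1.   ] F [0.2 0.1 0. ] w 60.1 j [ 0.5   0.21 -0.51 -0.   -0.86  0.62]
tool shift [5.1 1.4 1.8]
[519.54145275  38.26786489 278.68683656] [-0.24614345  0.11481459 -0.96240896]
[321.17685865 171.60443831] [306.30272061 286.0026026 ]
```

View pics/w1.png

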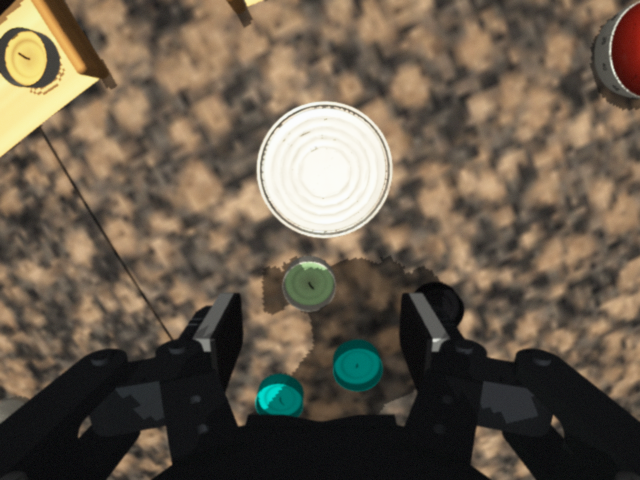

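The wrist view shows the tin lid at (325,169), against a prediction of (321,172), and the green tea light at (309,286), against (306,286). The measurements agree to about 2 mm and the fingers are clear of both, so I descend behind the tin.

```bash
python3 -m pendant '[[0.002,0.002,0.04,0,0,-0.5,0.06],[0,0,0.03,0,0,-0.5,0.06],[0,0,0.022,0,0,0,0.06],[0,0,0,0,0,0,0.06]]'; python3 st.py 637 -17.5 40
python3 - <<'E'
from h import *
d=load("w1.npz");print(plane(d,(325,169.3),58),plane(d,(309,285.5),15))
E
```

```text
clock: 2.25
position: [459.4, 66.9, 40.7]
ee_rot: [0.977, -0.215, -0.002, 0.001]
contact_force: [0.1, -0.6, 0.8]
gripper_width: 59.8
grasp_force: 0.0
clock 2.25 pos [459.4  66.9  40.7] tx yaw -24.83 tz [-0.004 -0.002 -1.   ] F [ 0.1 -0.6  0.8] w 59.8 j [ 0.5   0.36 -0.61 -0.   -0.61  0.64]
tool shift [196.6   2.    0.2]
[498.50897122  44.66239565  58.        ] [425.89907464  91.80774962  15.        ]
```

```bash
python3 -m pendant '[[0.008,0.001,0,0,0,0,0.06],[0.008,0.001,0,0,0,0,0.06],[0.01,0,0,0,0,0,0.06],[0.01,0,0,0,0,0,0.06],[0.01,0,0,0,0,0,0.06],[0.01,0,0,0,0,0,0.06],[0.01,0,0,0,0,0,0.06],[0.01,0,0,0,0,0,0.06],[0.01,0,0,0,0,0,0.06],[0.008,0,0,0,0,0,0.06],[0.004,0,0,0,0,0,0.06],[0,0,0,0,0,0,0.06]]'; python3 st.py 637 -17.5 40
python3 - <<'E'
from h import *
from bench import arm
d=arm.get_image("wrist");cv2.imwrite("pics/w2.png",d["image"][:,:,::-1]);np.savez("w2.npz",**d)
g=cv2.cvtColor(d["image"],cv2.COLOR_RGB2HSV);print(blob(d["image"],(0,0,170),(180,40,255),(200,100,460,420)))
E
```

```text
clock: 3.45
position: [549.5, 23.7, 42.1]
ee_rot: [0.976, -0.216, 0.001, -0.0]
contact_force: [-0.2, -0.6, 0.8]
gripper_width: 60.2
grasp_force: 1.1
clock 3.45 pos [549.5  23.7  42.1] tx yaw -24.97 tz [ 0.001  0.    -1.   ] F [-0.2 -0.6  0.8] w 60.2 j [ 0.34  0.46 -0.4   0.   -0.7   0.8 ]
tool shift [96.7  0.4  2.2]
(array([318.85445404, 220.61627197]), (189.19444274902344, 210.82110595703125), (213, 123, 217, 194))
```

View pics/w2.png

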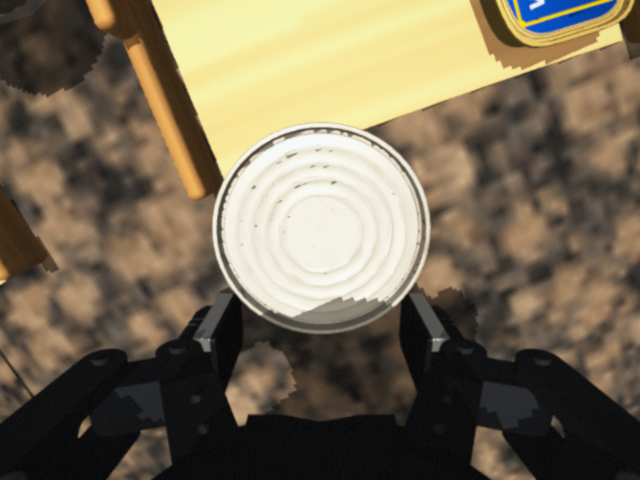

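The tin is cradled at (322,228). The right bin's left wall ends at (203,192), so it should pass about 14 mm clear. I'll check that before pushing on.

Run:
```python
from h import *
d=load("w2.npz");c=np.array([658,-56]);a=np.radians(-5.3);u=np.array([np.cos(a),np.sin(a)]);v=np.array([-u[1],u[0]])
L=lambda X:((X[:2]-c)@u,(X[:2]-c)@v)
for n,p,z in [("tin",(322,227.5),58),("wall end inner top",(216,185),32),("floor R mouth",(625,36),0),("fish front",(545,45),12),("floor mouth mid",(400,119),0)]:
    X=plane(d,p,z);print(n,X.round(1),np.round(L(X),1))
```

```text
tin [581.6   7.3  58. ] [-82.  56.]
wall end inner top [609.4  40.7  32. ] [-57.4  91.8]
floor R mouth [ 592.8 -154.     0. ] [ -55.9 -103.6]
fish front [ 604.  -108.1   12. ] [-48.9 -56.8]
floor mouth mid [600.1 -41.    0. ] [-59.    9.6]
```

```bash
python3 -m pendant '[[0.006,0.001,0,0,0,0,0.06],[0.01,0.001,0,0,0,0,0.06],[0.01,0.001,0,0,0,0,0.06],[0.01,0.001,0,0,0,0,0.06],[0.01,0,0,0,0,0,0.06],[0.01,0,0,0,0,0,0.06],[0.01,0,0,0,0,0,0.06],[0.01,0,0,0,0,0,0.06],[0.008,0,0,0,0,0,0.06],[0.005,0,0,0,0,0,0.06],[0.003,0,0,0,0,0,0.06],[0,0,0,0,0,0,0.06]]'; python3 st.py
python3 - <<'E'
from h import *
from bench import arm
d=arm.get_image("top");cv2.imwrite("pics/t2.png",d["image"][:,:,::-1]);np.savez("t2.npz",**d)
d=arm.get_image("wrist");np.savez("w3.npz",**d)
h=d["image"];g=cv2.medianBlur(cv2.cvtColor(h,cv2.COLOR_RGB2GRAY),5)
print(cv2.HoughCircles(g,cv2.HOUGH_GRADIENT,1.5,200,param1=100,param2=40,minRadius=95,maxRadius=120))
E
```

```text
clock: 4.7
position: [630.9, -18.7, 42.1]
ee_rot: [0.976, -0.216, 0.0, -0.0]
contact_force: [-0.5, -0.7, 0.2]
gripper_width: 60.1
grasp_force: 0.5
clock 4.7 pos [630.9 -18.7  42.1] tx yaw -24.95 tz [ 0.001 -0.    -1.   ] F [-0.5 -0.7  0.2] w 60.1 j [ 0.23  0.57 -0.19  0.   -0.81  0.91]
[[[320.25 228.75 103.85]
  [513.75 137.25 112.55]]]
```

```bash
python3 -m pendant '[[-0.015,0,0,0,0,0,0.06],[-0.02,0,0,0,0,0,0.06],[-0.02,0,0,0,0,0,0.06],[0,0,-0.04,0,0,0,0.06],[0,0,-0.04,0,0,0,0.06],[-0.03,0,-0.02,0,0,0,0.06],[-0.03,0,0,0,0,-7.9,0.04],[0,0,0,0,0,-7.9,0.02],[0,0,0,0,0,-7.9,0.02],[0,0,0,0,0,-7.9,0.02],[0,0,0,0,0,-7.9,0.02],[0,0,0,0,0,-7.9,0.02]]'; python3 st.py 400 72 140
```

```text
clock: 6.0
position: [526.3, 30.3, 142.7]
ee_rot: [0.98, 0.198, 0.001, -0.0]
contact_force: [-0.4, 0.4, -0.3]
gripper_width: 20.2
grasp_force: 0.0
clock 6.0 pos [526.3  30.3 142.7] tx yaw 22.82 tz [ 0.002  0.    -1.   ] F [-0.4  0.4 -0.3] w 20.2 j [ 0.37  0.3  -0.35  0.   -0.92  1.6 ]
tool shift [-100.3  -87.4    2.5]
```

```bash
python3 -m pendant '[[-0.025,-0.022,0,0,0,0,0.02],[-0.025,-0.022,0,0,0,0,0.02],[-0.025,-0.022,0,0,0,0,0.02],[-0.025,-0.021,0,0,0,0,0.02],[0,0,0.02,0,0,-7.8,0.02],[0,0,0.02,0,0,-7.8,0.02],[0,0,0,0,0,0,0.02]]'; python3 st.py 400 72 35
python3 - <<'E'
from h import *
from bench import arm
d=arm.get_image("wrist");cv2.imwrite("pics/w4.png",d["image"][:,:,::-1]);np.savez("w4.npz",**d)
print(proj(d,(426,92.5,15)))
b=blob(d["image"],(40,30,40),(78,255,255),(150,80,500,330));print(b,plane(d,b[0],15))
t=arm.get_image("top");np.savez("t3.npz",**t);b=blob(t["image"],(40,30,60),(78,255,255),(325,295,355,322));print(b[0])
X=plane(load("w3.npz"),(320.3,228.7),58);print("tin",X)
E
```

```text
clock: 6.7
position: [398.9, 71.7, 100.9]
ee_rot: [0.945, 0.326, -0.002, 0.0]
contact_force: [0.3, -0.6, 0.0]
gripper_width: 20.2
grasp_force: 0.0
clock 6.7 pos [398.9  71.7 100.9] tx yaw 38.07 tz [-0.003 -0.002 -1.   ] F [ 0.3 -0.6  0. ] w 20.2 j [ 0.58  0.16 -0.68 -0.   -0.73  1.65]
tool shift [ 1.3  0.5 65.9]
[320.4031696  187.39808084]
(array([320.17904663, 186.49324799]), (53.5246696472168, 55.15550994873047), (291, 158, 60, 58)) [426.33791047  92.93079684  15.        ]
[334.22282887 303.55875015]
tin [662.63737934 -34.23684955  58.        ]
```

View pics/w4.png

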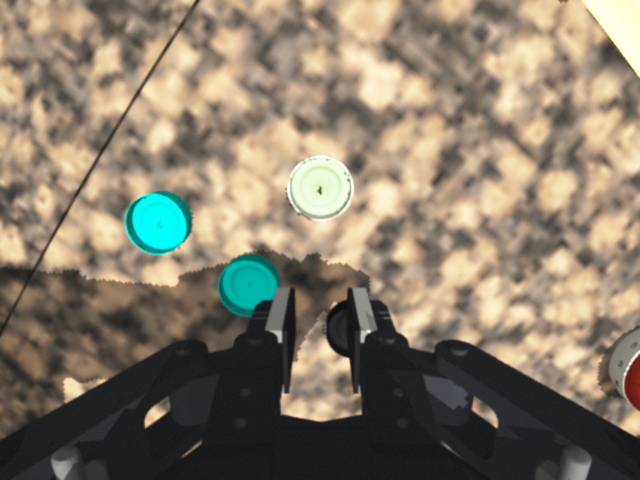

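The wrist view shows the green tea light at (320,187), centred ahead of the fingers, with turquoise ones at (158,222) and (249,285) and the black one at (345,328). I lower partway and check the look-alikes' clearance.

```bash
python3 -m pendant '[[0,0,0.025,0,0,0,0.02],[0,0,0.02,0,0,0,0.02],[0,0,0,0,0,0,0.02]]'; python3 st.py 400 72 35
python3 - <<'E'
from h import *
d=load("w4.npz");o=np.array([399.5,72]);a=np.radians(38.2);u=np.array([np.cos(a),np.sin(a)]);v=np.array([-u[1],u[0]])
for p in [(320,186.5),(249,284),(346,330)]:
    X=plane(d,p,15);print(X.round(1),"fwd,left of TCP",((X[:2]-o)@u).round(1),((X[:2]-o)@v).round(1))
E
```

```text
clock: 7.1
position: [399.9, 71.7, 56.3]
ee_rot: [0.946, 0.325, -0.002, 0.0]
contact_force: [-0.3, -0.5, -0.3]
gripper_width: 20.1
grasp_force: 0.0
clock 7.1 pos [399.9  71.7  56.3] tx yaw 37.91 tz [-0.003 -0.002 -1.   ] F [-0.3 -0.5 -0.3] w 20.1 j [ 0.58  0.25 -0.73 -0.   -0.6   1.65]
tool shift [ 0.4 -0.2 21.3]
[426.3  93.   15. ] fwd,left of TCP 34.0 -0.0
[350.5  90.4  15. ] fwd,left of TCP -27.1 44.8
[363.2  22.2  15. ] fwd,left of TCP -59.3 -16.7
```

```bash
python3 -m pendant '[[0,0,0.012,0,0,0,0.02],[0,0,0.008,0,0,0,0.02],[0,0,0.004,0,0,0,0.02],[0,0,0,0,0,0,0.02]]'; python3 st.py
python3 - <<'E'
from h import *
from bench import arm
d=arm.get_image("scene");im=d["image"][225:315,310:430];cv2.imwrite("pics/s5.png",cv2.resize(im,None,fx=6,fy=6,interpolation=cv2.INTER_CUBIC)[:600,:800,::-1])
E
```

```text
clock: 7.5
position: [400.7, 72.3, 33.3]
ee_rot: [0.945, 0.326, 0.0, 0.0]
contact_force: [0.5, 0.5, -0.7]
gripper_width: 20.1
grasp_force: 0.0
clock 7.5 pos [400.7  72.3  33.3] tx yaw 38.03 tz [ 0. -0. -1.] F [ 0.5  0.5 -0.7] w 20.1 j [ 0.58  0.29 -0.75  0.   -0.52  1.65]
```

View pics/s5.png

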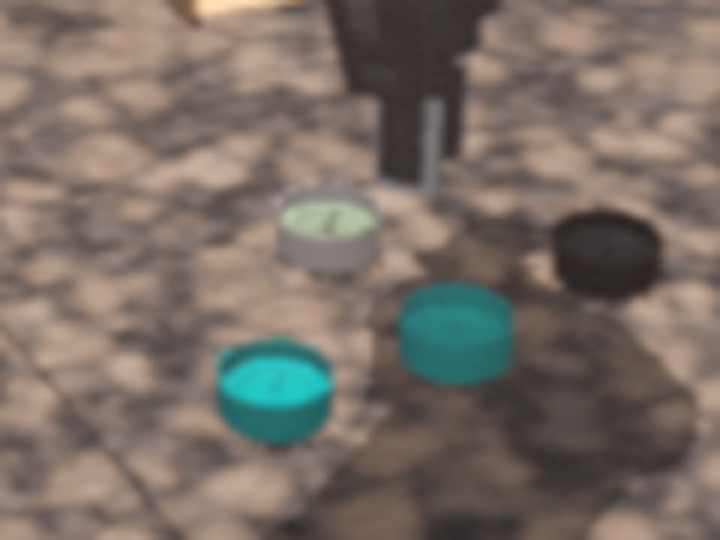

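The scene crop shows the near fingertip's bottom at (408,190), which is pixel (378,257). The green tea light is just ahead at (328,230), and the look-alikes are clear. From this I work out the tip height.

Run:
```python
from h import *
d=load("scene0.npz");o=np.array([400.7,72.3]);a=np.radians(38);u=np.array([np.cos(a),np.sin(a)]);v=np.array([-u[1],u[0]])
for z in (0,8,16,24): print(z,[proj(d,[*(o+f*u+l*v),z]).round(1).tolist() for f,l in ((-11,10),(-11,24),(11,24),(11,10))])
```

```text
0 [[382.3, 271.8], [380.0, 275.2], [369.8, 272.8], [372.3, 269.5]]
8 [[382.4, 268.5], [380.1, 271.8], [370.0, 269.5], [372.4, 266.2]]
16 [[382.6, 265.2], [380.3, 268.5], [370.1, 266.1], [372.5, 262.9]]
24 [[382.8, 261.8], [380.4, 265.1], [370.2, 262.8], [372.6, 259.6]]
```

```bash
python3 -m pendant '[[0,0,0.003,0,0,0,0.02],[0,0,0.002,0,0,0,0.02],[0,0,0,0,0,0,0.02]]'
python3 - <<'E'
from h import *
from bench import arm
d=arm.get_image("scene");print("cal candle",proj(d,(426.3,93,15)).round(1),"turqR",proj(d,(349.5,90.6,15)).round(1),"obs (364.7,261.3) (386,277.5)")
g=cv2.cvtColor(d["image"],cv2.COLOR_RGB2GRAY).astype(int)
for y in range(244,276,2): print(y,g[y,368:392:2])
E
```

```text
clock: 7.85
position: [400.4, 72.2, 28.1]
ee_rot: [0.945, 0.326, -0.0, 0.0]
contact_force: [0.1, -0.7, -0.3]
gripper_width: 20.0
grasp_force: 0.0
cal candle [364.3 259. ] turqR [385.1 276.2] obs (364.7,261.3) (386,277.5)
244 [112 117 116  58  52  51  72 101  63  64 137 137]
246 [101 108 105  61  54  54  76 116  64  67 131 122]
248 [102  89  89  56  56  53  77 114  62  71 154 151]
250 [145 132 110  56  55  53  85 112  56  72 139 119]
252 [147 147 124  56  53  53  87 113  58  74 102 106]
254 [137 141 123  54  55  53  86 112  91 111 114 104]
256 [130 132 121  63  54  50  92 111 109 120 123 120]
258 [142 130 142 143 127 108 115 108  89 103 129 153]
260 [185 177 142 148 153 153 145 108  95  91  84 106]
262 [185 178 145 111 123 152 168 158 130 100  70  72]
264 [148 125 115 135 133 146 161 164 119  92  87  78]
266 [124 120 113 142 143 130 124 117  98  97 103  93]
268 [123 116 116 159 172 146  82  79  80  84 100 100]
270 [ 96 114 139 149 149 144 116  78  76  82  96 102]
272 [101 113 118 114  86  78  86  84  86  89  86  85]
274 [125 119 103  91  85  86  87  89  91  91  91  90]
```

Run:
```python
from h import *
for f,o,yaw,px,w in [("w4.npz",(398.9,71.7,100.9),38.07,[(295,289),(348,289)],20),("w1.npz",(458,68.5,131.8),-26.04,[(242,294),(401,294)],60),("w2.npz",(549.5,23.7,42.1),-25,[(242,294),(401,294)],60)]:
    d=load(f);a=np.radians(yaw);u=np.array([np.cos(a),np.sin(a)]);v=np.array([-u[1],u[0]]);o=np.array(o)
    for p,s in zip(px,(1,-1)):
        c,r=ray(d,p);q=c-o; t=(s*w/2-q[:2]@v)/(r[:2]@v);X=q+t*r;print(f,"fwd",(X[:2]@u).round(1),"z rel TCP",X[2].round(1))
    print("cam rel",((d["xyz"]-o)[:2]@u).round(1),(d["xyz"]-o)[2].round(1),d["fx"])
```

```text
w4.npz fwd 3.5 z rel TCP -6.2
w4.npz fwd 14.6 z rel TCP 20.5
cam rel 67.4 146.9 398.84841905263943
w1.npz fwd 6.1 z rel TCP 2.6
w1.npz fwd 10.6 z rel TCP 13.5
cam rel 68.6 146.9 398.84841905263943
w2.npz fwd 6.0 z rel TCP 2.8
w2.npz fwd 10.7 z rel TCP 13.6
cam rel 67.8 147.2 398.84841905263943
```

Both the scene and wrist views put the fingertips about level with the TCP reading, higher than the text implies. I'll therefore go down in small steps while watching force.

```bash
python3 -m pendant '[[0,0,0.003,0,0,0,0.02],[0,0,0.002,0,0,0,0.02],[0,0,0,0,0,0,0.02]]' | sed -n 2,4p;  python3 -m pendant '[[0,0,0.002,0,0,0,0.02],[0,0,0,0,0,0,0.02]]' | sed -n 2,4p
python3 - <<'E'
from h import *
from bench import arm
d=arm.get_image("scene")
g=cv2.cvtColor(d["image"],cv2.COLOR_RGB2GRAY).astype(int)
for y in range(252,276,2): print(y,g[y,368:392:2])
E
```

```text
position: [400.3, 72.1, 22.8]
ee_rot: [0.945, 0.326, -0.0, 0.0]
contact_force: [-0.4, 0.0, 0.3]
position: [400.4, 72.2, 20.9]
ee_rot: [0.945, 0.326, -0.0, 0.0]
contact_force: [0.2, -0.3, 0.1]
252 [146 147 123  57  54  53  86 113  57  68 100 106]
254 [138 141 122  55  55  53  87 110  57  73 110 103]
256 [130 132 118  52  55  53  91 107  69 102 125 120]
258 [143 130 114  54  53  52  91 109  89 104 129 153]
260 [184 176 127  95  79  67 100 110  95  91  85  98]
262 [185 178 145 114 122 129 132 148 121  80  65  70]
264 [148 125 116 135 135 147 160 157 100  92  86  78]
266 [124 118 113 142 145 118 101 112  98  97 102  94]
268 [123 116 114 160 172 142  84  78  79  84 100 100]
270 [ 96 114 139 148 146 134  87  77  75  82  94 101]
272 [101 114 116  91  74  78  86  84  87  87  86  85]
274 [124 119  88  86  85  87  87  90  92  91  92  89]
```

```bash
for k in 1; do python3 -m pendant '[[0,0,0.002,0,0,0,0.02],[0,0,0.002,0,0,0,0.02],[0,0,0,0,0,0,0.02]]' | sed -n 2,4p; done; python3 -m pendant '[[0,0,0.002,0,0,0,0.02],[0,0,0.002,0,0,0,0.02],[0,0,0,0,0,0,0.02]]' | sed -n 2,4p; python3 -m pendant '[[0,0,0.002,0,0,0,0.02],[0,0,0,0,0,0,0.02]]' | sed -n 2,4p
python3 - <<'E'
from h import *
from bench import arm
d=arm.get_image("scene")
g=cv2.cvtColor(d["image"],cv2.COLOR_RGB2GRAY).astype(int)
for y in range(256,276,2): print(y,g[y,368:392:2])
d=arm.get_image("wrist");np.savez("w6.npz",**d);im=cv2.resize(d["image"],None,fx=1,fy=1);cv2.imwrite("pics/w6.png",im[:,:,::-1])
E
```

```text
position: [400.3, 72.1, 16.9]
ee_rot: [0.945, 0.326, -0.0, 0.0]
contact_force: [-0.5, 0.5, -0.2]
position: [400.3, 72.1, 12.9]
ee_rot: [0.945, 0.326, -0.0, 0.0]
contact_force: [0.6, -0.3, 0.2]
position: [400.4, 72.2, 11.0]
ee_rot: [0.945, 0.326, -0.0, 0.0]
contact_force: [0.5, -0.6, -0.6]
256 [130 132 116  52  55  52  90 107  52  80 124 119]
258 [143 129 116  53  54  52  93 107  54  77 129 153]
260 [184 177 118  52  54  52  95 104  65  77  77  84]
262 [185 177 125  50  52  51  95 111  87  75  63  71]
264 [148 125 111  82  67  60 106 108  95  91  87  78]
266 [123 119 113 137 135 113 115 100  94  96 102  94]
268 [123 115 115 160 172 139  82  78  80  83 100 101]
270 [ 96 114 139 147 136 104  84  77  76  82  95 101]
272 [101 113 107  82  72  78  87  84  86  89  85  85]
274 [124 105  76  87  85  85  86  88  90  90  91  88]
```

View pics/w6.png

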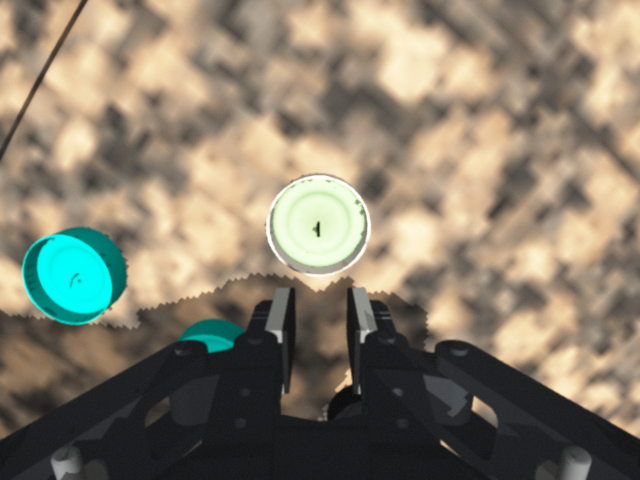

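The wrist view shows the tea light at (318,225), 100 px wide for 38 mm. That matches the scale of the finger gap (53 px for 20 mm), so the tips are at about lid height, near 15 mm. I go about 9 mm lower, again watching force.

```bash
python3 -m pendant '[[0,0,0.002,0,0,0,0.02],[0,0,0.002,0,0,0,0.02],[0,0,0,0,0,0,0.02]]' | sed -n 2,4p; python3 -m pendant '[[0,0,0.002,0,0,0,0.02],[0,0,0.001,0,0,0,0.02],[0,0,0,0,0,0,0.02]]' | sed -n 2,4p; python3 -m pendant '[[0,0,0.001,0,0,0,0.02],[0,0,0,0,0,0,0.02]]' | sed -n 2,4p
python3 - <<'E'
from h import *
from bench import arm
d=arm.get_image("scene")
g=cv2.cvtColor(d["image"],cv2.COLOR_RGB2GRAY).astype(int)
for y in range(260,278,2): print(y,g[y,368:392:2])
E
```

```text
position: [400.3, 72.1, 6.9]
ee_rot: [0.945, 0.326, -0.0, 0.0]
contact_force: [0.3, -0.4, -0.2]
position: [400.4, 72.2, 4.0]
ee_rot: [0.945, 0.326, -0.0, 0.0]
contact_force: [0.5, 0.1, -0.2]
position: [400.4, 72.2, 3.1]
ee_rot: [0.945, 0.326, -0.0, 0.0]
contact_force: [0.4, -1.1, 0.0]
260 [184 176 116  52  54  52  91 100  51  70  73  84]
262 [185 177 124  51  53  55  98 102  52  64  64  70]
264 [148 125  95  50  52  53  96 104  76  89  86  78]
266 [122 119  97  50  51  52 104 103  93  96 102  94]
268 [123 116 119 114  93  80 115  96  79  83 100 100]
270 [ 96 114 136 110 100 105 104  81  75  81  96 101]
272 [100 111  90  72  73  78  86  84  85  88  86  85]
274 [123  88  76  87  85  84  85  89  89  91  90  88]
276 [113  91  95 103  96  85  93 101 101 102 100  92]
```

```bash
python3 -m pendant '[[0.005,0,0,0,0,0,0.02],[0.005,0,0,0,0,0,0.02],[0.01,0,0,0,0,0,0.02],[0.011,0,0,0,0,0,0.02],[0.011,0,0,0,0,0,0.02],[0.011,0,0,0,0,0,0.02],[0.011,0,0,0,0,0,0.02],[0.011,0,0,0,0,0,0.02],[0.01,0,0,0,0,0,0.02],[0.006,0,0,0,0,0,0.02],[0.003,0,0,0,0,0,0.02],[0,0,0,0,0,0,0.02]]'; python3 st.py
cat > c.py <<'E'
from h import *
from bench import arm
c=np.array([665.2,259.4]);a=np.radians(4.2);u=np.array([np.cos(a),np.sin(a)]);v=np.array([-u[1],u[0]])
d=arm.get_image("wrist");np.savez("wl.npz",**d);b=blob(d["image"],(38,30,40),(78,255,255),(200,120,440,330));X=plane(d,b[0],15)
print("candle px",b[0].round(),b[2],"world",X.round(1),"bin local",((X[:2]-c)@u).round(1),((X[:2]-c)@v).round(1))
E
python3 c.py
```

```text
clock: 11.4
position: [474.7, 130.4, 3.1]
ee_rot: [0.945, 0.326, 0.0, -0.0]
contact_force: [-0.2, -0.8, 0.4]
gripper_width: 19.9
grasp_force: 0.0
clock 11.4 pos [474.7 130.4   3.1] tx yaw 38.05 tz [ 0.  0. -1.] F [-0.2 -0.8  0.4] w 19.9 j [ 0.6   0.46 -0.57 -0.   -0.54  1.64]
candle px [321. 243.] (272, 201, 98, 87) world [497.6 147.4  15. ] bin local -175.3 -99.4
```

```bash
python3 -m pendant '[[0.005,0,0,0,0,0,0.02],[0.01,0,0,0,0,0,0.02],[0.011,0,0,0,0,0,0.02],[0.011,0,0,0,0,0,0.02],[0.011,0,0,0,0,0,0.02],[0.011,0,0,0,0,0,0.02],[0.011,0,0,0,0,0,0.02],[0.011,0,0,0,0,0,0.02],[0.011,0,0,0,0,0,0.02],[0.01,0,0,0,0,0,0.02],[0.005,0,0,0,0,0,0.02],[0,0,0,0,0,0,0.02]]'; python3 st.py;python3 c.py
```

```text
clock: 12.65
position: [559.4, 196.7, 3.1]
ee_rot: [0.945, 0.326, 0.0, -0.0]
contact_force: [-0.8, 0.6, -1.2]
gripper_width: 20.0
grasp_force: 0.0
clock 12.65 pos [559.4 196.7   3.1] tx yaw 38.06 tz [ 0.  0. -1.] F [-0.8  0.6 -1.2] w 20.0 j [ 0.61  0.57 -0.32  0.   -0.68  1.62]
candle px [321. 241.] (273, 196, 97, 91) world [582.8 214.1  15. ] bin local -85.5 -39.2
```

```bash
python3 -m pendant '[[0.005,0,0,0,0,0,0.02],[0.01,0,0,0,0,0,0.02],[0.011,0,0,0,0,0,0.02],[0.011,0,0,0,0,0,0.02],[0.011,0,0,0,0,0,0.02],[0.011,0,0,0,0,0,0.02],[0.011,0,0,0,0,0,0.02],[0.011,0,0,0,0,0,0.02],[0.011,0,0,0,0,0,0.02],[0.01,0,0,0,0,0,0.02],[0.005,0,0,0,0,0,0.02],[0,0,0,0,0,0,0.02]]'; python3 st.py;python3 c.py
```

```text
clock: 13.9
position: [643.6, 262.5, 2.9]
ee_rot: [0.945, 0.326, 0.0, -0.0]
contact_force: [0.6, -0.5, 0.2]
gripper_width: 20.2
grasp_force: 0.0
clock 13.9 pos [643.6 262.5   2.9] tx yaw 38.06 tz [ 0.  0. -1.] F [ 0.6 -0.5  0.2] w 20.2 j [ 0.62  0.7  -0.04  0.   -0.83  1.62]
candle px [321. 241.] (272, 196, 98, 91) world [667. 280.  15.] bin local 3.3 20.4
```

The tea light is at bin-local (3,20), well inside. I back off, lift clear and check everything.

```bash
python3 -m pendant '[[-0.01,0,0,0,0,0,0.02],[-0.02,0,0,0,0,0,0.02],[0,0,-0.03,0,0,0,0.02],[0,0,-0.045,0,0,0,0.02],[0,0,-0.045,0,0,0,0.02],[-0.04,0,-0.04,0,0,0,0.02],[-0.045,0,-0.03,0,0,0,0.02],[-0.045,0,0,0,0,0,0.02],[-0.045,0,0,0,0,0,0.02],[-0.045,0,0,0,0,0,0.02],[-0.045,0,0,0,0,0,0.02],[0,0,0,0,0,0,0.02]]'; python3 st.py
python3 - <<'E'
from h import *
from bench import arm
t=arm.get_image("top");s=arm.get_image("scene");np.savez("t9.npz",**t)
a=cv2.resize(t["image"][100:400,120:520],(533,400));b=cv2.resize(s["image"][165:315,150:480],None,fx=1.6,fy=1.3);b=cv2.resize(b,(533,200))
cv2.imwrite("pics/f.png",np.vstack([a,b])[:,:,::-1])
E
```

```text
clock: 15.15
position: [410.9, 81.2, 185.6]
ee_rot: [0.946, 0.325, -0.002, -0.0]
contact_force: [0.6, 0.2, 0.2]
gripper_width: 19.8
grasp_force: 0.0
clock 15.15 pos [410.9  81.2 185.6] tx yaw 37.93 tz [-0.004 -0.    -1.   ] F [0.6 0.2 0.2] w 19.8 j [ 0.59  0.07 -0.52 -0.   -0.98  1.65]
```

View pics/f.png

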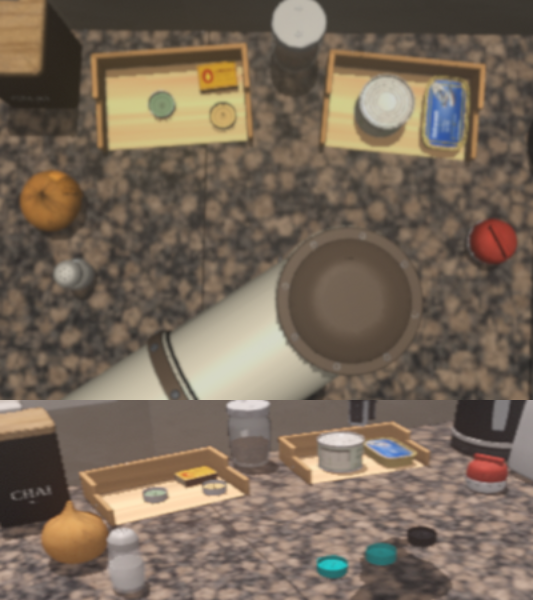

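The final picture shows the tin at (385,103), upright beside the fish tin, and the green tea light at (161,104), with the old tea light and matchbox still in their bin. The onion, salt shaker, timer and look-alikes haven't moved, and the arm is clear of everything.

```bash
python3 -c "
from bench import arm
print(arm.job_done())"
```

```text
the job is handed in; nothing more can be done
None
```

The job is handed in at about 15 s on the robot's clock: the food tin was pushed in beside the fish tin first, then the pale-green tea light into the other bin, both upright and well inside, with everything else where it was.

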